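Third hand for a shelf guard strip

TASK

One length of the wooden guard along the front edge of the kitchen plank has come off and a helper is about to screw it back, so be their third hand: lift the loose strip out of the two notched bearers on the counter and fit it upright into the gap in the guard, midway between its neighbours and with its top level with theirs. Press it flat against the plank's front edge with a steady push of about 10 newtons, at least 5 and at most 15, and never ram it. Finish while still gripping and pressing the strip, without letting go, and leave the bin and all the other things on the plank and the counter where they are.

Things in the scene. Friction and masses are not known exactly. Their poses are not given: they have to be found in the camera images.
- guard_strip: loose guard strip, bare teak, straight bar 240 mm long (its y), 14 mm thick (its x), 70 mm tall (its z), 0.1 to 0.2 kg, both faces alike: each shows two dark 8 mm screw holes 12.5 mm above the lower edge. Origin: centre of its underside. It starts standing upright on its long edge in the bearers
- bearers: light wood holder fixed to the counter, 66 x 210 x 74 mm: two notched blocks (36 mm along y, centred 85 mm either side of the middle) on a 6 mm base board. A slot along its y carries the strip: 18 mm wide, 14 mm deep, floor 60 mm above the counter. Between the blocks 134 mm of the strip stands free for the fingers. Origin: centre of its underside
- plank: painted wall-mounted plank, 25 mm thick, 220 mm deep, 0.92 m long, over the counter. Origin: on its front edge face, at the middle of the gap in the guard, level with the board's underside. x points to the wall (away from the robot), y along the edge, z up; board top at z = 25 mm. With the strip in place, the strip's origin is at x = -7, y = 0, z = 0 mm here (undersides flush)
- gap_edge (a point): point on the plank's upper front arris at the middle of the gap (plank frame 0, 0, 25 mm), axes as the plank's. Behind it the board top is bare for 100 mm. The gap is 260 mm wide, 20 mm more than the strip. Edge and strip are hard: once they touch, the push grows by roughly 5 to 15 N for each mm the arm goes on, so set it in small steps
- guard_left (a point): top rear corner of the fixed guard length on the gap's left (+y) side, at the gap (plank frame 0, 130, 70 mm). The fixed guard lengths are like the loose strip: 14 mm thick, standing against the edge face (plank x -14 to 0 mm), from the board's underside to 45 mm above its top
- guard_right (a point): the same corner of the fixed guard length on the gap's right (-y) side (plank frame 0, -130, 70 mm)
- bin_lip (a point): top of the pull lip of the grey plastic tilt-out bin (115 x 138 x 130 mm) hinged at the plank's front edge beyond the left guard length; to be left alone
- dabba: round stainless steel masala dabba, lid shut, 185 mm across, 79 mm tall with its knob, on the plank. Origin: centre of its underside
- canister_large: closed aluminium canister, 96 mm across, 107 mm tall with its knob, on the plank. Origin: centre of its underside
- canister_medium: closed aluminium canister, 86 mm across, 97 mm tall with its knob, on the plank. Origin: centre of its underside
- canister_small: closed aluminium canister, 76 mm across, 87 mm tall with its knob, on the plank. Origin: centre of its underside
- mortar: white ceramic mortar, 96 mm across, 70 mm tall, on the plank. Origin: centre of its underside
- scoop: green plastic scoop, 165 mm long, 28 mm tall, lying on the plank behind the left guard length. Origin: under the joint of handle and bowl
- screwdriver: the helper's screwdriver, 190 mm long, lying on the counter. Origin: under its middle
Not all that is in view belongs to the job. There is more than one size of the guard_strip; the one meant has the size given above.

How it is judged:
On the way:
1. the strip is lifted out of the bearers in the fingers (z of guard_strip in the frame of bearers above 0.09 m and contact force between the fingers and guard_strip above 1 N), for 0.2 s.
At the end, for the whole second after the job is handed in: strip in the gap: upright within 5 degrees, parallel to the edge within 3.4, centred within 9 mm, level within 6 mm, on the edge face within 4 mm; pressed on the plank with 5 to 15 N and gripped (over 3 N), still, off the bearers, all through the last second, robot holding (x of guard_strip in the frame of plank between -0.011 and -0.003 m and y of guard_strip in the frame of plank between -0.009 and 0.009 m and z of guard_strip in the frame of plank between -0.006 and 0.006 m and angle between the y axis of guard_strip and the y axis of plank, either way round below 0.06 rad and angle between guard_strip's own z axis and vertical below 0.09 rad and contact force between guard_strip and plank between 5 and 15 N and contact force between the fingers and guard_strip above 3 N and contact force between guard_strip and bearers below 0.05 N and linear speed of guard_strip below 0.01 m/s); the arm keeps its last pose, push and grip.
It fails at once if the strip is rammed against the plank (over 40 N) (contact force between guard_strip and plank above 40 N).
It fails at once if the tilt-out bin is moved by more than 20 mm (distance of bin_lip from where it was at the start of the episode above 0.02 m).
It fails at once if another thing on the plank or the counter is shifted by more than 20 mm or knocked over (distance of any of dabba, canister_large, canister_medium, canister_small, mortar, scoop, screwdriver from where it was at the start of the episode above 0.02 m or angle between any of dabba, canister_large, canister_medium, canister_small, mortar's own z axis and vertical above 0.5 rad).
It also fails if it takes over 42 s, if anything falls off the work surface, if the arm or the gripper's body presses on something with over 40 N, if the wrist force passes 120 N, or if a joint passes its speed limit or range.

ROBOT

A 6-joint arm with a two-finger parallel gripper is mounted at the origin on the work surface. World frame = base frame: x ahead of the robot, y to its left, z up, the work surface at z = 0. Lengths are in m, angles in rad, forces in N, time in s.
With the tool pointing down it reaches from about 0.25 to 0.775 m from the base axis. Payload 4 kg.
Tool frame: the origin (TCP) lies midway between the tips of the shut fingers; the grasp point (between the pads) lies 19 mm behind it (robot.hold_point_z is the distance from the TCP to the grasp point, in m); z points along the fingers, y is the line along which they close (so a half turn about z gives the same grasp; the last joint's range is limited). The gripper opens to 94 mm and grips with 3 to 60 N. Pads are 16 mm wide; open, the fingers measure 119 mm over their backs; the gripper's body (75 mm by 177 mm) begins 78 mm behind the grasp point.
Start: joints at [1.005, 0.087, 1.371, -0, 1.684, -0.103], TCP at [0.246, 0.492, 0.206] pointing down, gripper open.
Joint ranges: [-3.1, 3.1], [-0.76, 2.03], [0.27, 2.55], [-1.08, 4.22], [0.17, 2.65], [-2.57, 2.57]. Speed limits (rad/s): [2.79, 2.79, 3.14, 3.14, 3.14, 3.14].

INTERFACE

Orientations are given as [roll, pitch, yaw] about the fixed x, y, z axes, in that order (R = Rz(yaw) Ry(pitch) Rx(roll)).
In Python, from bench import readout, imaging, robot gives the robot as it stands.
- The arm moves only by the tool carry_out, never from a script. Its argument "motion" is text: rows parted by semicolons, each of 7 numbers parted by spaces: the shift along the tool's x, y, z each as a share of 200 mm, from -1 to 1, then the turn, a rotation vector about the tool's x, y, z each as a share of 120 degrees, from -1 to 1, then the opening, from 0 (shut) to 1 (fully open). A call has 1 to 12 rows; each row shifts and turns the commanded pose from where the row before left it, along the tool's axes as they then stand; what a row does not reach is not made up. A row lasts 1/8 s, in which the tool goes at most 62.5 mm and 10.7 degrees, less where a joint would pass 70% of its speed; a pose out of reach is approached as far as the arm can. A call with a number of a shift or a turn outside -1 to 1 is refused whole. A call with a gripper value outside its range is refused whole. The fingers move at their own pace and stop on an object; the grip force is fixed at half the most. Time passes only in rows, so rows that do not move let the fingers close. It gives the time, the measured TCP pose, the force, the opening and the grip force at its end, in the units of the state.
- readout.get_obs(): the state, without advancing time (a new reading comes with each control period).
- imaging.snapshot(name): name is "scene" or "top" or "wrist"; returns a dict with "pixels" (400x640x3 uint8, red, green, blue), "fx", "fy", "cx", "cy" (pixels), "R" (3x3) and "t" (3): a world point X has camera coordinates R X + t. Camera axes: x right, y down, z forward; pixel columns grow to the right and rows downward; lengths in m; the calibration is good to about 2 mm. A picture is of the moment at which its call begins. There is no depth.
- robot.close_job(): hands the job in; it is judged then, once.
The state is a dict: "time": time; "joint_positions": joint angles; "qvel": joint speeds; "joint_torque": joint torques, N m; "tool_pos": TCP position; "ee_rot": TCP orientation; "wrist_force": force on the tool from outside, world axes, zero at the start; "wrist_torque": the same for the moment, N m; "width": finger opening in m; "finger_force": force on a finger pad.
Only numpy, scipy, OpenCV 4.12 (cv2) and the standard library are available. Lean on these libraries where they do the work, as an engineer would, in place of code of your own. Each camera call takes 0.05 s, during which the arm holds its last target. There are 200 camera calls.

## Working session

There is one attempt and no reset: what is moved stays moved. The work goes in short steps, Python scripts to look and compute and a tool call to move; the robot and the scene stay as the last step left them, time stands still between calls to the robot, and variables do not carry over. Pictures are saved under pics/ and viewed, at most 10 in all, crops included, and the job is handed in when it is done.

Besides the shell and the picture viewer there is one more tool, called after "Emit:" as name(argument=value, ...) on one line, values as JSON. carry_out: Moves the arm, as the interface text tells. Its arguments: {"type":"object","properties":{"motion":{"type":"string"}},"required":["motion"]}

```bash
mkdir -p pics
cat > h.py <<'E'
import numpy as np, cv2
from bench import readout, imaging, robot
def snap(n,f):
    s=imaging.snapshot(n); cv2.imwrite(f'pics/{f}.png',s['pixels'][:,:,::-1]); np.savez(f'pics/{f}.npz',**s); return s
def load(f): return np.load(f'pics/{f}.npz')
def ray(s,u,v):
    R=np.array(s['R']);t=np.array(s['t']);d=R.T@np.array([(u-s['cx'])/s['fx'],(v-s['cy'])/s['fy'],1]); return -R.T@t,d
def onz(s,u,v,z):
    c,d=ray(s,u,v); return c+d*(z-c[2])/d[2]
def proj(s,X):
    p=s['R']@np.array(X)+s['t']; return np.array([s['fx']*p[0]/p[2]+s['cx'],s['fy']*p[1]/p[2]+s['cy']])
def tri(s1,p1,s2,p2):
    A=[];b=[]
    for s,p in((s1,p1),(s2,p2)):
        c,d=ray(s,*p);d/=np.linalg.norm(d);P=np.eye(3)-np.outer(d,d);A.append(P);b.append(P@c)
    x=np.linalg.solve(sum(A),sum(b)); return x,[proj(s1,x)-p1,proj(s2,x)-p2]
E
python3 - <<'E'
from h import *
for n in('scene','top'):
    s=snap(n,n+'0'); print(n,-np.array(s['R']).T@s['t'],s['fx'],np.round(s['R'],2).tolist())
print(readout.get_obs())
E
```

```text
scene [ 1.1593196  -0.13363262  1.13946046] 419.1835221541135 [[0.32, 0.95, -0.0], [0.78, -0.27, -0.57], [-0.54, 0.18, -0.82]]
top [0.23649373 0.07744712 1.48901639] 454.3176186533345 [[0.04, -1.0, -0.0], [-0.97, -0.04, -0.22], [0.22, 0.01, -0.98]]
{'time': 0.1, 'joint_positions': array([ 1.00488406e+00,  8.78833537e-02,  1.37206437e+00, -1.73958704e-05,
        1.68360528e+00, -1.03104121e-01]), 'qvel': array([ 0.00221583, -0.00090901, -0.0024138 ,  0.00096123,  0.00163198,
        0.00121252]), 'joint_torque': array([ 2.20519883e-03, -3.41250372e+01, -3.03302193e+01,  7.19852024e-02,
        3.04593996e-02, -9.92162973e-05]), 'tool_pos': array([0.24530495, 0.49172445, 0.20443965]), 'ee_rot': array([-3.13964093e+00, -1.84564921e-04,  2.67878239e+00]), 'wrist_force': array([-0.38907829, -0.3941056 ,  0.1583481 ]), 'wrist_torque': array([-0.03340551,  0.05356396,  0.04136408]), 'finger_force': 0.0, 'width': 0.09394440579019063}
```

View pics/scene0.png

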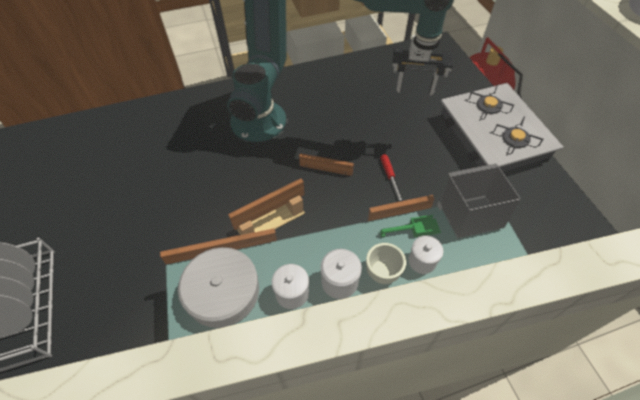

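View pics/top0.png

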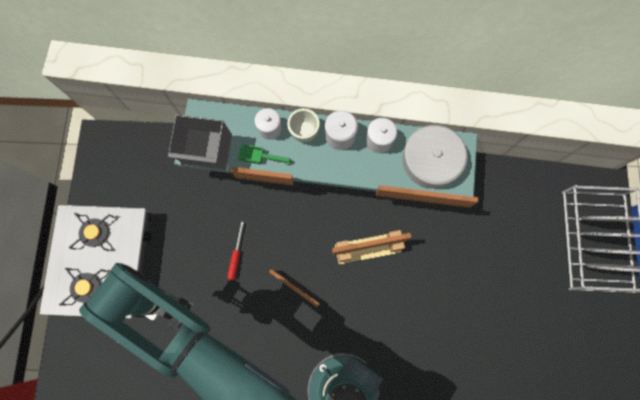

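Candidates (top view): the bar in the bearers at (370,243), a short teak bar on the counter at (295,287), and the fixed guards at (263,176) and (427,196). I choose the bar in the bearers and check it in a close crop.

Run:
```python
from h import *
t=load('top0')['pixels'][:,:,::-1];s=load('scene0')['pixels'][:,:,::-1]
a=cv2.resize(t[160:270,225:485],None,fx=3,fy=3,interpolation=cv2.INTER_CUBIC)
b=cv2.resize(s[150:260,185:445],None,fx=3,fy=3,interpolation=cv2.INTER_CUBIC)[:270]
cv2.imwrite('pics/crop1.png',np.vstack([a[:330],b]))
```

```text
(no output)
```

View pics/crop1.png

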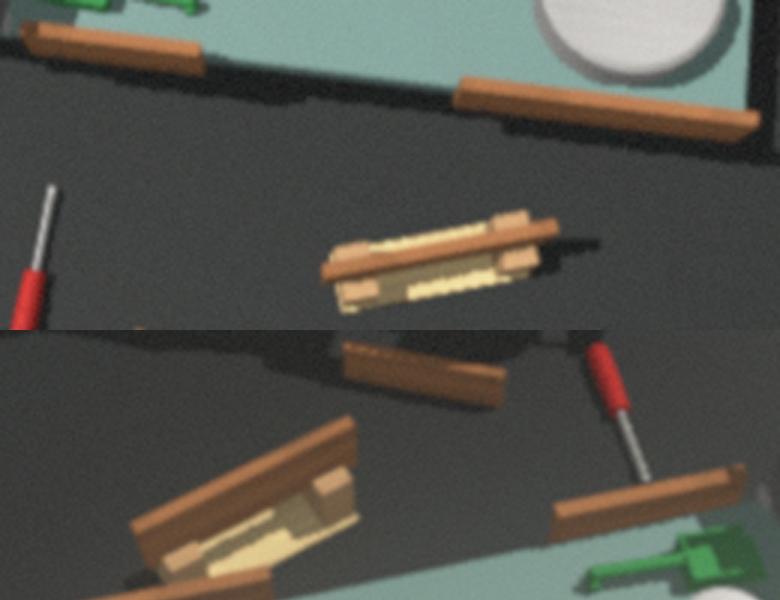

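The crop shows the long teak bar seated between two light notched blocks (crop 322,270 to 557,225), the match for the strip. The shorter bar stands alone on the counter (crop 425,375). The gap in the guard runs from about (203,45) to (460,80) in the crop.

Run:
```python
from h import *
T=load('top0');S=load('scene0')
ct=lambda u,v:(225+(u+.5)/3-.5,160+(v+.5)/3-.5)
cs=lambda u,v:(185+(u+.5)/3-.5,150+(v-330+.5)/3-.5)
for n,a,b in(('stripL',(322,266),(355,421)),('stripR',(556,219),(133,527)),('gl',(204,44),(553,508)),('gr',(461,78),(271,571))):
    x,e=tri(T,ct(*a),S,cs(*b)); print(n,x.round(4),np.round(e,1).tolist())
for p in((322,266),(322,278),(556,219),(558,233)): print(onz(T,*ct(*p),.13).round(4))
for n,f in(('top0',T),('scene0',S)):
    hsv=cv2.cvtColor(f['pixels'],cv2.COLOR_RGB2HSV)
    print(hsv[243,365:376].tolist() if n=='top0' else '')
    print([ (i,hsv[i,370].tolist()) for i in range(234,252)] if n=='top0' else '')
# panels
def p(f,c,r=16,k=12): 
    c=np.int32(c);im=f['pixels'][c[1]-r:c[1]+r,c[0]-r:c[0]+r,::-1]; return cv2.resize(im,None,fx=k/1.92,fy=k/1.92,interpolation=cv2.INTER_NEAREST)
P=[[p(T,ct(322,270)),p(T,ct(556,225)),p(T,ct(204,50)),p(T,ct(461,85))],[p(S,cs(355,421)),p(S,cs(133,527)),p(S,cs(553,510)),p(S,cs(271,575))]]
o=np.vstack([np.hstack(r) for r in P]);cv2.imwrite('pics/panels.png',o);print(o.shape)
for r in ((T,[ct(322,270),ct(556,225),ct(204,50),ct(461,85)]),(S,[cs(355,421),cs(133,527),cs(553,510),cs(271,575)])): print([ (np.int32(c)-16).tolist() for c in r[1]])
```

```text
stripL [0.4199 0.0523 0.1345] [[0.1, 0.0], [0.1, -0.0]]
stripR [ 0.4761 -0.1815  0.1403] [[0.6, 0.1], [0.7, -0.0]]
gl [0.6231 0.1765 0.2084] [[0.4, 0.1], [0.4, -0.1]]
gr [ 0.6011 -0.076   0.2025] [[0.3, 0.1], [0.3, -0.0]]
[0.4205 0.0525 0.13  ]
[0.4085 0.0521 0.13  ]
[ 0.4782 -0.1816  0.13  ]
[ 0.464  -0.1836  0.13  ]
[[12, 140, 193], [12, 140, 189], [12, 141, 188], [13, 138, 189], [13, 144, 190], [12, 141, 188], [12, 141, 185], [12, 141, 185], [12, 141, 185], [12, 139, 181], [13, 142, 174]]
[(234, [90, 4, 64]), (235, [60, 8, 67]), (236, [21, 58, 102]), (237, [21, 87, 175]), (238, [21, 88, 226]), (239, [23, 87, 235]), (240, [17, 103, 225]), (241, [14, 126, 202]), (242, [12, 139, 191]), (243, [12, 141, 188]), (244, [12, 141, 173]), (245, [13, 146, 138]), (246, [13, 132, 106]), (247, [15, 111, 103]), (248, [19, 102, 118]), (249, [19, 94, 130]), (250, [21, 93, 131]), (251, [21, 92, 128])]


(400, 800, 3)
[[316, 233], [394, 218], [276, 160], [362, 172]]
[[287, 164], [213, 199], [353, 193], [259, 215]]
```

View pics/panels.png

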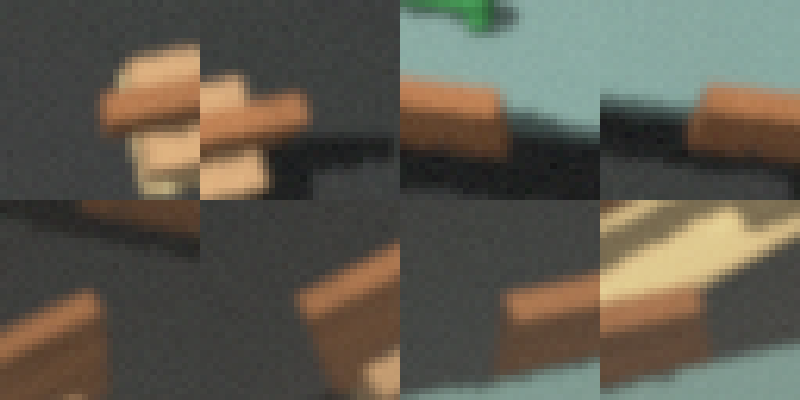

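The panels show the four top corners clearly in both views: strip ends at the left, guard ends at the gap at the right. I triangulate the refined corners.

Run:
```python
from h import *
T=load('top0');S=load('scene0')
q=lambda o,u,v:(o[0]+u/6.25-.5,o[1]+v/6.25-.5)
to=[[316,233],[394,218],[276,160],[362,172]];so=[[287,164],[213,199],[353,193],[259,215]]
D=(('sL',(103,93),(103,117)),('sR',(107,93),(107,117)),('gl',(98,88),(102,121)),('gr',(108,86),(105,118)))
X={}
for i,(n,a,b) in enumerate(D):
    x,e=tri(T,q(to[i],*a),S,q(so[i],*b)); X[n]=x;print(n,x.round(4),np.round(e,1).tolist())
for a,b in(('sL','sR'),('gl','gr')):
    d=X[a]-X[b];print(np.linalg.norm(d),'yaw',np.arctan2(-d[0],d[1]))
print(onz(T,*q(to[0],103,93),.13),onz(T,*q(to[1],107,93),.13))
o=readout.get_obs();print(o['tool_pos'],o['ee_rot'])
```

```text
sL [0.4234 0.0516 0.1283] [[0.3, 0.1], [0.3, -0.0]]
sR [ 0.4784 -0.183   0.1343] [[0.1, 0.0], [0.1, -0.0]]
gl [0.6269 0.1786 0.1997] [[1.4, 0.5], [1.6, -0.2]]
gr [ 0.6052 -0.0779  0.1928] [[0.1, 0.0], [0.1, -0.0]]
0.24105308143105839 yaw 0.23014490193241802
0.2575292281130194 yaw -0.08433452535976224
[0.42340781 0.0526835  0.13      ] [ 0.47918664 -0.18352305  0.13      ]
[0.24530495 0.49172445 0.20443965] [-3.13964093e+00 -1.84564921e-04  2.67878239e+00]
```

Strip: centre about (0.444, -0.067), yaw 0.231, top z about 0.13. Gap centre (rear top) about (0.616, 0.050, 0.196), yaw -0.084. The lengths and heights check out (241 and 258 mm). I move above the strip first.

Emit:
carry_out(motion="-0.107 -0.103 0 0 0 0 1; -0.214 -0.206 0 0 0 0 1; -0.214 -0.206 0 0 0 0 1; -0.214 -0.206 0 0 0 0 1; -0.214 -0.206 0 0 0 0 1; -0.214 -0.206 0 0 0 0 1; -0.214 -0.206 0 0 0 0 1; -0.214 -0.206 0 0 0 0 1; -0.214 -0.206 0 0 0 0 1; -0.214 -0.206 0 0 0 0 1; -0.107 -0.103 0 0 0 0 1; 0 0 0 0 0 0.08 1")

```text
time: 1.6
tool_pos: [0.4446, -0.0697, 0.2045]
ee_rot: [-3.141, -0.002, 2.503]
wrist_force: [-0.2, 0.7, -0.2]
width: 0.0943
finger_force: 0.0
```

Emit:
carry_out(motion="0 0 0 0 0 0.085 1; 0 0 0 0 0 0.085 1; 0 0 0 0 0 0.085 1; 0 0 0 0 0 0.084 1; 0 0 0 0 0 0 1; 0 0 0 0 0 0 1")

```text
time: 2.35
tool_pos: [0.4444, -0.0675, 0.2052]
ee_rot: [-3.141, -0.0, 1.804]
wrist_force: [-0.2, -0.4, 0.9]
width: 0.0941
finger_force: 0.0
```

Run:
```python
from h import *
s=snap('wrist','w1');o=readout.get_obs();print(o['time'],o['tool_pos'],o['ee_rot'],o['wrist_force'])
print(-np.array(s['R']).T@s['t'],np.round(s['R'],2).tolist(),proj(s,[.4443,-.0672,.13]))
```

```text
2.4 [ 0.44447662 -0.06754519  0.20528989] [-3.14132459e+00 -2.42164374e-04  1.80318849e+00] [0.06195695 0.25586545 0.49941968]
[0.42419455 0.01557477 0.38511382] [[0.97, 0.23, -0.0], [0.22, -0.93, 0.29], [0.07, -0.28, -0.96]] [322.47935978 210.69985814]
```

View pics/w1.png

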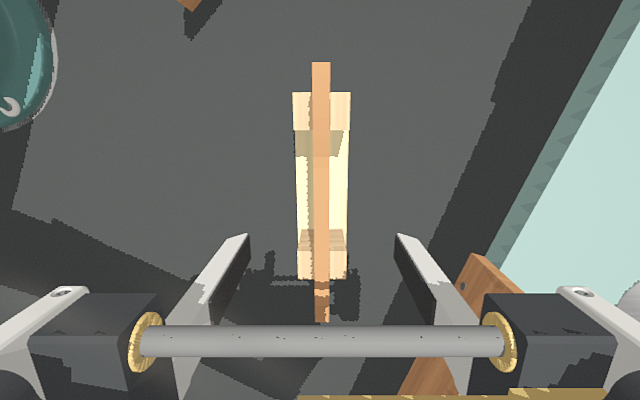

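Wrist view: the strip's top face is centred at column 321 from row 62 down to about 322, nicely between the fingers and parallel to them. I check the numbers quickly.

Run:
```python
from h import *
s=load('w1');p=s['pixels'].astype(int)
C=[]
for v in (64,70,80,90,200,220,240,255,270,290,300):
    r=p[v,295:350]; print(v,[tuple(x) for x in r[8:40:4]]) if v in(80,240) else 0
    m=(r[:,0]-r[:,2]>70)&(r[:,1]<190)&(r[:,0]>190); i=np.where(m)[0]+295
    a=onz(s,i[0]-.5,v,.13);b=onz(s,i[-1]+.5,v,.13); C.append((a+b)/2); print(v,i[0],i[-1],((a+b)/2).round(4),np.linalg.norm(a-b).round(4))
print(onz(s,321,61.5,.13))
C=np.array(C);k=np.polyfit(C[:,1],C[:,0],1);print('yaw',np.arctan(-k[0]),'x at y=-.0672',np.polyval(k,-.0672))
```

```text
64 312 329 [0.4147 0.0498 0.13  ] 0.0141
70 312 329 [0.4157 0.0456 0.13  ] 0.0141
80 [(np.int64(96), np.int64(99), np.int64(98)), (np.int64(98), np.int64(101), np.int64(99)), (np.int64(77), np.int64(87), np.int64(95)), (np.int64(238), np.int64(187), np.int64(135)), (np.int64(238), np.int64(187), np.int64(136)), (np.int64(238), np.int64(186), np.int64(135)), (np.int64(238), np.int64(187), np.int64(135)), (np.int64(84), np.int64(91), np.int64(95))]
80 312 329 [0.4174 0.0385 0.13  ] 0.0143
90 312 329 [0.4191 0.0313 0.13  ] 0.0144
200 313 328 [ 0.4403 -0.0579  0.13  ] 0.0142
220 313 328 [ 0.4446 -0.0762  0.13  ] 0.0145
240 [(np.int64(220), np.int64(187), np.int64(146)), (np.int64(222), np.int64(188), np.int64(149)), (np.int64(161), np.int64(133), np.int64(103)), (np.int64(244), np.int64(190), np.int64(138)), (np.int64(239), np.int64(187), np.int64(135)), (np.int64(240), np.int64(188), np.int64(137)), (np.int64(240), np.int64(188), np.int64(136)), (np.int64(218), np.int64(187), np.int64(148))]
240 300 343 [ 0.4501 -0.0952  0.13  ] 0.0407
255 314 328 [ 0.4531 -0.1101  0.13  ] 0.0141
270 311 346 [ 0.4637 -0.1238  0.13  ] 0.0343
290 314 328 [ 0.4618 -0.1468  0.13  ] 0.0146Traceback (most recent call last):
  File "<stdin>", line 7, in <module>
IndexError: index 0 is out of bounds for axis 0 with size 0
```

Emit:
carry_out(motion="0.009 -0.01 0.06 0 0 0 1; 0 0 0.2 0 0 0 1; 0 0 0.2 0 0 0 1; 0 0 0.1 0 0 0 1; 0 0 0 0 0 0 1; 0 0 0 0 0 0 0; 0 0 0 0 0 0 0; 0 0 0 0 0 0 0; 0 0 0 0 0 0 0; 0 0 0 0 0 0 0; 0 0 0 0 0 0 0")

```text
time: 3.78
tool_pos: [0.4423, -0.0663, 0.0935]
ee_rot: [3.142, -0.0, 1.801]
wrist_force: [-0.1, -0.5, -0.3]
width: 0.0371
finger_force: 0.0
```

Emit:
carry_out(motion="0 0 0 0 0 0 0; 0 0 0 0 0 0 0; 0 0 0 0 0 0 0; 0 0 0 0 0 0 0; 0 0 0 0 0 0 0; 0 0 0 0 0 0 0")

```text
time: 4.53
tool_pos: [0.4423, -0.0663, 0.0935]
ee_rot: [3.141, -0.0, 1.801]
wrist_force: [-0.6, 0.1, -0.1]
width: 0.0135
finger_force: 30.0
```

Emit:
carry_out(motion="0 0 -0.06 0 0 0 0; 0 0 -0.15 0 0 0 0; 0 0 -0.15 0 0 0 0; 0 0 -0.1 0 0 0 0; 0 0 0 0 0 0.05 0; 0 0 0 0 0 0.05 0; 0 0 0 0 0 0.05 0; 0.1 0.08 0 0 0 0 0; 0.2 0.16 0 0 0 0 0; 0.2 0.16 0 0 0 0 0; 0.15 0.13 0 0 0 0 0; 0 0 0 0 0 0 0")

```text
time: 6.02
tool_pos: [0.5595, 0.0561, 0.1849]
ee_rot: [-3.14, -0.0, 1.49]
wrist_force: [0.2, 0.6, -1.2]
width: 0.0136
finger_force: 30.0
```

Run:
```python
from h import *
o=readout.get_obs();print(o['time'],o['tool_pos'],o['ee_rot'],o['wrist_force'],o['width'])
for n in('wrist','top','scene'): s=snap(n,n[0]+'2')
w=cv2.resize(load('w2')['pixels'][:,:,::-1],(480,300));t=load('t2')['pixels'][130:240,235:475,::-1];c=load('s2')['pixels'][160:270,205:405,::-1]
o=np.zeros((600,800,3),np.uint8);o[:300,:480]=w;o[300:575,:600-0]=cv2.resize(t,(600,275));cv2.imwrite('pics/m2.png',o)
```

```text
6.025 [0.55945742 0.05609798 0.1848897 ] [-3.13983641e+00 -2.82771058e-05  1.49014204e+00] [ 0.15932711  0.59134735 -1.17504996] 0.013616644854360989
```

View pics/m2.png

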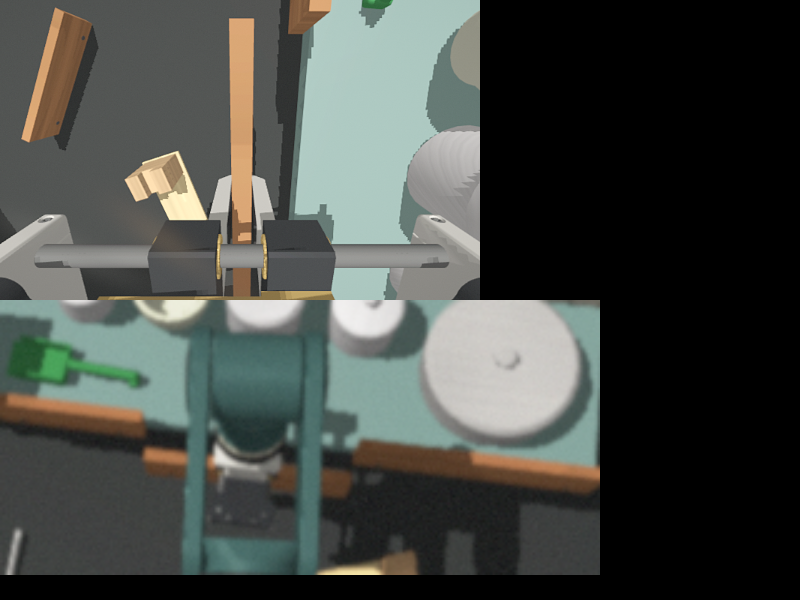

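The strip is held straight in the fingers, 5 cm in front of the gap, clear of the bearers. In the wrist view its far end is at about (321,24) and the left guard's gap-end corner at about (386,44). I zoom in on those to fix the height and centring.

Run:
```python
from h import *
w=load('w2')['pixels'][0:60,300:460,::-1];c=load('s2')['pixels'][175:255,215:415,::-1]
cv2.imwrite('pics/m3.png',np.vstack([cv2.resize(w,(800,300),interpolation=cv2.INTER_NEAREST),cv2.resize(c,(750,300),interpolation=cv2.INTER_CUBIC)[:, :750] if 0 else cv2.copyMakeBorder(cv2.resize(c,(750,300),interpolation=cv2.INTER_CUBIC),0,0,0,50,0)]))
```

```text
(no output)
```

View pics/m3.png

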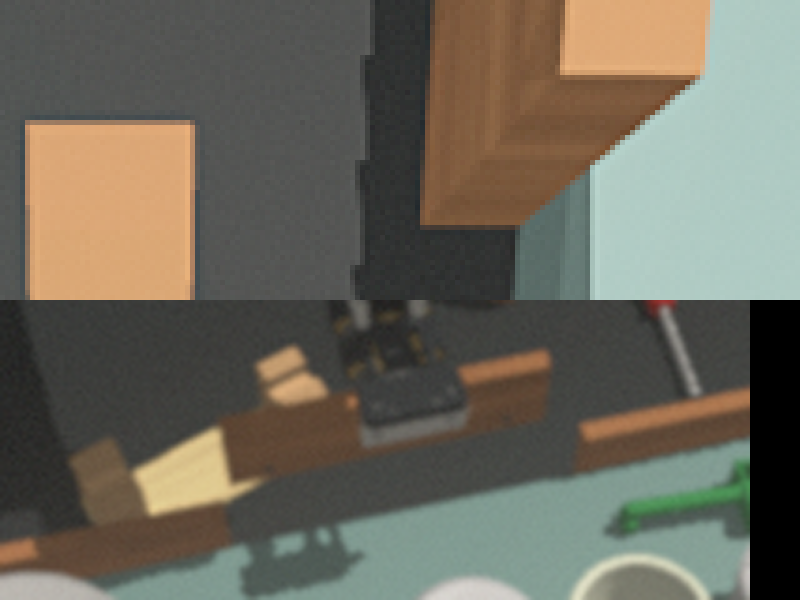

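Run:
```python
from h import *
from scipy.optimize import least_squares
s=load('w2');S=load('scene0');T=load('top0')
q=lambda u,v:(300+u/5-.5,v/5-.5)
gf,gr,gb=q(562,75),q(703,75),q(421,226)
f=lambda x:np.r_[proj(s,x)-gf,proj(s,x-[0,0,.07])-gb]
r=least_squares(f,[.6,.18,.19]);print('guard front top corner',r.x,'res',f(r.x).round(2))
z=r.x[2]
print('width14:',[(zz,np.linalg.norm(onz(s,*gf,zz)-onz(s,*gr,zz)).round(4)) for zz in(.19,.194,.198,.202)])
print('guard rear corner',onz(s,*gr,z))
a,b=q(26,121),q(194,121)
print('strip width',[(zz,np.linalg.norm(onz(s,*a,zz)-onz(s,*b,zz)).round(4)) for zz in(.217,.2214,.225)],(onz(s,*a,.2214)+onz(s,*b,.2214))/2)
# tri guard with scene
print('tri rear',tri(s,gr,S,(353+102/6.25-.5,193+121/6.25-.5)),tri(s,gr,T,(276+98/6.25-.5,160+88/6.25-.5)))
# direction of strip from wrist: edge columns at lower rows
p=s['pixels'].astype(int)
for v in(40,150,220):
    i=np.where((p[v,280:370,0]>200)&(p[v,280:370,0]-p[v,280:370,2]>60))[0]+280; print(v,i[0],i[-1],((onz(s,i[0]-.5,v,.2214)+onz(s,i[-1]+.5,v,.2214))/2).round(4))
```

```text
guard front top corner [0.61290322 0.18303281 0.19776686] res [-0.09 -0.08  0.12  0.11]
width14: [(0.19, np.float64(0.0144)), (0.194, np.float64(0.0141)), (0.198, np.float64(0.0138)), (0.202, np.float64(0.0134))]
guard rear corner [0.62668783 0.18189269 0.19776686]
strip width [(0.217, np.float64(0.0147)), (0.2214, np.float64(0.0142)), (0.225, np.float64(0.0139))] [0.56815014 0.17670919 0.2214    ]
tri rear (array([0.62557362, 0.17807286, 0.19910641]), [array([-1.53190616,  8.22398399]), array([ 1.2095941 , -0.42976318])]) (array([0.63089372, 0.18394728, 0.18840939]), [array([1.53248311, 0.35012415]), array([-0.10017863,  0.24743431])])
40 306 337 [0.5677 0.1705 0.2214]
150 307 336 [0.5639 0.1238 0.2214]
220 308 335 [0.5611 0.0885 0.2214]
```

Guard top is z ≈ 0.197, the strip top is now 0.2215, and the left clearance is 10.0 mm as wanted. The face is about 50 mm ahead. I go down 24.5 mm, then forward 40 mm.

Emit:
carry_out(motion="0 0 0.06 0 0 0 0; 0 0 0.0625 0 0 0 0; 0 0.05 0 0 0 0 0; 0 0.075 0 0 0 0 0; 0 0.05 0 0 0 0 0; 0 0.025 0 0 0 0 0; 0 0 0 0 0 0 0; 0 0 0 0 0 0 0")

```text
time: 7.18
tool_pos: [0.5985, 0.0511, 0.161]
ee_rot: [-3.141, -0.0, 1.487]
wrist_force: [-0.8, -0.5, -1.8]
width: 0.0141
finger_force: 30.0
```

Run:
```python
from h import *
o=readout.get_obs();print(o['time'],o['tool_pos'],o['ee_rot'],o['wrist_force'],o['width'])
s=snap('wrist','w3');c=snap('scene','s3')['pixels'][165:265,215:415,::-1]
w=s['pixels'][0:70,290:450,::-1]
cv2.imwrite('pics/m4.png',np.vstack([cv2.resize(w,(640,280),interpolation=cv2.INTER_NEAREST),cv2.resize(c,(640,320),interpolation=cv2.INTER_CUBIC)]))
```

```text
7.175 [0.59846361 0.05113935 0.16101825] [-3.14141301e+00 -6.55939352e-05  1.48721485e+00] [-0.76757346 -0.54759647 -1.82931396] 0.01411195095867274
```

View pics/m4.png

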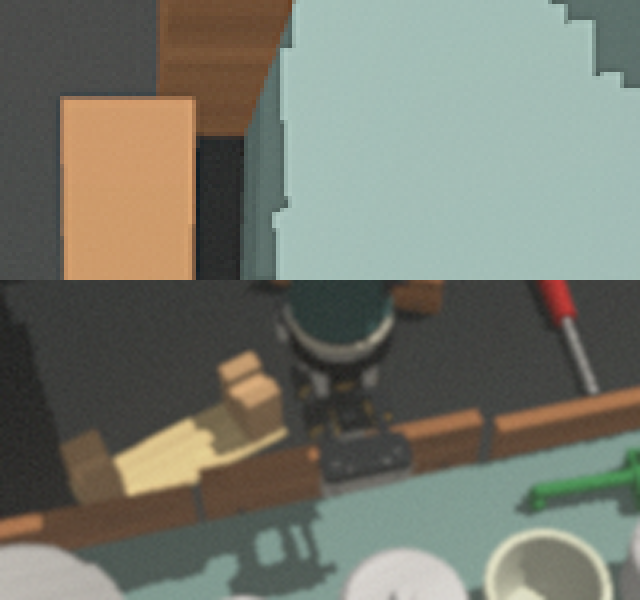

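In the scene view the strip sits in the gap, about evenly spaced at both ends ((200,500) and (488,435) in the crop), with tops looking level. I advance gently.

Emit:
carry_out(motion="0 0.015 0 0 0 0 0; 0 0.01 0 0 0 0 0; 0 0.005 0 0 0 0 0; 0 0.005 0 0 0 0 0; 0 0 0 0 0 0 0; 0 0 0 0 0 0 0")

```text
time: 8.02
tool_pos: [0.6056, 0.0505, 0.161]
ee_rot: [3.142, -0.0, 1.487]
wrist_force: [-1.2, -0.3, -1.6]
width: 0.0139
finger_force: 30.0
```

Emit:
carry_out(motion="0 0.003 0 0 0 0 0; 0 0 0 0 0 0 0; 0 0 0 0 0 0 0")

```text
time: 8.4
tool_pos: [0.6062, 0.0504, 0.161]
ee_rot: [-3.142, -0.0, 1.487]
wrist_force: [-0.1, -0.2, -2.0]
width: 0.014
finger_force: 30.0
```

Emit:
carry_out(motion="0 0.003 0 0 0 0 0; 0 0 0 0 0 0 0; 0 0 0 0 0 0 0")

```text
time: 8.78
tool_pos: [0.6068, 0.0504, 0.161]
ee_rot: [3.142, -0.0, 1.487]
wrist_force: [-0.3, 0.5, -2.6]
width: 0.0142
finger_force: 30.0
```

Just before contact (about 2 mm), I check the level by comparing the top edges in the scene view.

Run:
```python
from h import *
s=snap('scene','s4')
g=cv2.GaussianBlur(s['pixels'],(0,0),.7)[:,:,0].astype(float)
n=np.array([.9966,-.0825,0]);u=np.array([.0825,.9966,0])
o=readout.get_obs();xn=o['tool_pos']@n+.007
for nm,N,zz,ys in(('strip',xn,.1975,np.r_[.185:.215:.005]),('strip',xn,.1975,np.r_[.02:-.01:-.005]),('gl',.6095,.1975,np.r_[.24:.28:.005]),('gr',.6095,.1975,np.r_[-.035:-.07:-.005])):
    R=[]
    for y in ys:
        p=proj(s,n*N+u*y+[0,0,zz]);q=proj(s,n*N+u*y+[0,0,zz+.01]);k=(p[1]-q[1])/10 # px per mm
        v=np.arange(p[1]-5,p[1]+5,.2);l=np.array([cv2.getRectSubPix(g.astype(np.float32),(1,1),(float(p[0]),float(a)))[0,0] for a in v])
        d=np.gradient(l);i=d.argmin();R.append((p[1]-v[i])/k)
    print(nm,'edge above .1975 by mm',np.round(R,1),np.median(R).round(2),k.round(2))
```

```text
strip edge above .1975 by mm [ 2.  1.  2.  0. -2.  2.] 1.47 0.2
strip edge above .1975 by mm [ 6.1  5.1  0.   2.  25.5 25.5] 5.58 0.2
gl edge above .1975 by mm [-2.  -4.9  0.  -2.   1.   0.  -1.9  0.  -1.9] -1.94 0.21
gr edge above .1975 by mm [23.6 25.7 23.7 24.7 25.8 23.7 25.8 21.7] 24.22 0.19
```

Emit:
carry_out(motion="0 0.003 0.006 0 0 0 0; 0 0 0 0 0 0 0; 0 0.003 0 0 0 0 0; 0 0 0 0 0 0 0")

```text
time: 9.32
tool_pos: [0.608, 0.0502, 0.1598]
ee_rot: [3.142, -0.0, 1.487]
wrist_force: [-0.0, 0.7, -1.9]
width: 0.0139
finger_force: 30.0
```

Emit:
carry_out(motion="0 0.003 0 0 0 0 0; 0 0 0 0 0 0 0; 0 0 0 0 0 0 0")

```text
time: 9.7
tool_pos: [0.6086, 0.0503, 0.1598]
ee_rot: [3.142, -0.0, 1.487]
wrist_force: [0.0, 0.4, -2.2]
width: 0.014
finger_force: 30.0
```

Emit:
carry_out(motion="0 0.003 0 0 0 0 0; 0 0 0 0 0 0 0; 0 0 0 0 0 0 0")

```text
time: 10.07
tool_pos: [0.609, 0.0502, 0.1597]
ee_rot: [-3.141, -0.0, 1.487]
wrist_force: [-0.1, -0.0, -0.9]
width: 0.0136
finger_force: 30.0
```

Emit:
carry_out(motion="0 0.002 0 0 0 0 0; 0 0 0 0 0 0 0; 0 0 0 0 0 0 0")

```text
time: 10.45
tool_pos: [0.6093, 0.0502, 0.1597]
ee_rot: [-3.141, -0.0, 1.487]
wrist_force: [-1.8, -0.5, -1.2]
width: 0.0138
finger_force: 30.0
```

Probably first contact. I continue in 0.4 mm steps.

Emit:
carry_out(motion="0 0.002 0 0 0 0 0; 0 0 0 0 0 0 0; 0 0 0 0 0 0 0")

```text
time: 10.82
tool_pos: [0.6094, 0.0502, 0.1597]
ee_rot: [-3.14, -0.0, 1.487]
wrist_force: [-5.6, 1.0, 0.1]
width: 0.0141
finger_force: 30.0
```

Emit:
carry_out(motion="0 0.002 0 0 0 0 0; 0 0 0 0 0 0 0; 0 0 0 0 0 0 0")

```text
time: 11.2
tool_pos: [0.6094, 0.0502, 0.1598]
ee_rot: [-3.139, -0.0, 1.487]
wrist_force: [-5.4, 0.8, 0.3]
width: 0.0139
finger_force: 30.0
```

Emit:
carry_out(motion="0 0.002 0 0 0 0 0; 0 0 0 0 0 0 0; 0 0 0 0 0 0 0; 0 0 0 0 0 0 0")

```text
time: 11.7
tool_pos: [0.6094, 0.0502, 0.1598]
ee_rot: [-3.138, 0.0, 1.487]
wrist_force: [-7.1, 0.9, 1.4]
width: 0.0135
finger_force: 30.0
```

Run:
```python
from h import *
F=[];Q=[]
for i in range(5):
    snap('wrist','w5');o=readout.get_obs();F.append(o['wrist_force']);Q.append(o['wrist_torque'])
print(np.round(F,1).tolist(),np.mean(Q,0).round(2),o['tool_pos'],o['ee_rot'],o['time'],o['finger_force'])
```

```text
[[-6.9, 0.8, 1.6], [-6.8, -0.0, 1.3], [-6.4, 0.3, 1.1], [-7.0, 1.2, 0.8], [-6.4, -0.1, 0.7]] [ 0.04  1.43 -0.24] [0.60941468 0.050181   0.15975654] [-3.13843498e+00 -2.85443425e-05  1.48716147e+00] 11.95 30.024486780166626
```

Emit:
carry_out(motion="0 0.002 0 0 0 0 0; 0 0 0 0 0 0 0; 0 0.002 0 0 0 0 0; 0 0 0 0 0 0 0; 0 0 0 0 0 0 0; 0 0 0 0 0 0 0")

```text
time: 12.7
tool_pos: [0.6094, 0.0502, 0.1598]
ee_rot: [-3.137, 0.0, 1.487]
wrist_force: [-8.1, 0.9, 2.4]
width: 0.0136
finger_force: 30.0
```

Run:
```python
from h import *
F=[]
for i in range(5):
    s=snap('wrist','w6');o=readout.get_obs();F.append(o['wrist_force'])
print(np.round(F,1).tolist(),o['tool_pos'],o['ee_rot'],o['time'])
c=snap('scene','s6')['pixels'][165:265,215:415,::-1]
w=s['pixels'][0:70,290:450,::-1]
cv2.imwrite('pics/m6.png',np.vstack([cv2.resize(w,(640,280),interpolation=cv2.INTER_NEAREST),cv2.resize(c,(640,320),interpolation=cv2.INTER_CUBIC)]))
```

```text
[[-8.4, 1.6, 1.5], [-7.8, 0.7, 2.5], [-8.0, 0.7, 1.6], [-8.6, 1.8, 2.2], [-8.9, 1.0, 2.3]] [0.60942352 0.05015573 0.15975913] [-3.13658986e+00  9.56508520e-05  1.48725329e+00] 12.95
```

View pics/m6.png

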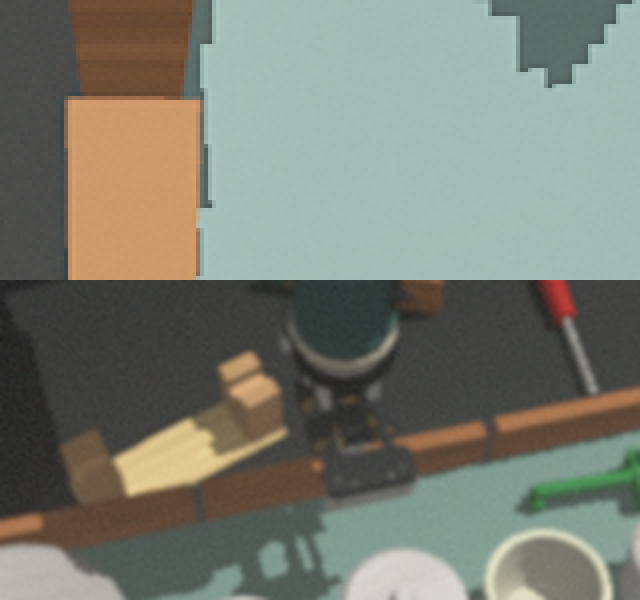

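The strip is flat against the edge and the end gaps look equal: about 10 crop px each, at (199,500) and (491,437). I measure the level at subpixel by fitting the top edge lines of the strip and the left guard.

Run:
```python
from h import *
I=np.mean([imaging.snapshot('scene')['pixels'].astype(float) for _ in range(4)],0);s=load('s6')
R=I[:,:,0]-I[:,:,2]; # teak-ness
G=I[:,:,0]
n=np.array([.9966,-.0825,0]);u=np.array([.0825,.9966,0])
def edge(y,N,z,img,sign,w=3):
    p=proj(s,n*N+u*y+[0,0,z]);v=np.arange(-w,w,.1)
    l=np.array([cv2.getRectSubPix(img.astype(np.float32),(1,1),(float(p[0]),float(p[1]+a)))[0,0] for a in v])
    d=np.clip(sign*np.gradient(cv2.GaussianBlur(l[:,None],(1,0) if 0 else (1,9),2)[:,0]),0,None); d[d<.5*d.max()]=0
    return (v*d).sum()/d.sum()
yl=np.arange(.142,.2,.004);yg=np.arange(.24,.30,.004)
ys=[-.005,0.,.005,.01,.015,.02,.03];yr=[-.035,-.04,-.05,-.06,-.07]
k=(proj(s,n*.61+u*.2+[0,0,.2])-proj(s,n*.61+u*.2+[0,0,.19]))[1]/10
print('px/mm',k)
for nm,N,z,sg,im in(('front-top',.5955,.1965,1,R),('rear-top',.6095,.1965,-1,G)):
    for a,b in((yl,yg),(ys,yr)):
        A=[edge(y,N,z,im,sg) for y in a];B=[edge(y,N,z,im,sg) for y in b]
        print(nm,'strip',np.round(np.median(A),2),np.std(A).round(2),'guard',np.round(np.median(B),2),np.std(B).round(2),'strip higher by mm',((np.median(A)-np.median(B))/k).round(1))
F=[readout.get_obs()['wrist_force']];print(F)
```

```text
px/mm -0.2008866318456967
front-top strip -0.33 0.11 guard -0.37 0.07 strip higher by mm -0.2
front-top strip -0.26 0.24 guard -2.35 0.46 strip higher by mm -10.4
rear-top strip 0.2 0.85 guard 0.13 0.09 strip higher by mm -0.4
rear-top strip 0.62 0.84 guard -1.17 0.9 strip higher by mm -8.9
[array([-8.81832435,  0.48051656,  1.44564859])]
```

Emit:
carry_out(motion="0 0.002 0 0 0 0 0; 0 0 0 0 0 0 0; 0 0 0 0 0 0 0; 0 0 0 0 0 0 0; 0 0 0 0 0 0 0; 0 0 0 0 0 0 0; 0 0 0 0 0 0 0; 0 0 0 0 0 0 0")

```text
time: 14.2
tool_pos: [0.6094, 0.0502, 0.1598]
ee_rot: [-3.136, 0.0, 1.487]
wrist_force: [-9.0, 1.6, 3.1]
width: 0.0137
finger_force: 30.0
```

Run:
```python
from h import *
F=[]
for i in range(5): imaging.snapshot('wrist');F.append(readout.get_obs()['wrist_force'])
m=np.mean(F,0);print(m)
if -12<m[0]<-8: print(robot.close_job())
```

```text
[-9.74724141  0.63487862  2.58564584]
the job is handed in; nothing more can be done
None
```

I handed the job in with the strip still gripped and pressed flat into the gap at about 10 N, centred by eye to within a few millimetres and level with the left guard to about 0.5 mm; I couldn't measure the level at the right end.

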